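# Load the welding turntable with a flanged tube

## Robot

A 6-joint arm with a two-finger parallel gripper is mounted at the origin on the work surface. World frame = base frame: x ahead of the robot, y to its left, z up, the work surface at z = 0. Lengths are in m, angles in rad, forces in N, time in s.
With the tool pointing down it reaches from about 0.275 to 0.75 m from the base axis. Payload 10.2 kg.
Tool frame: the origin (TCP) lies at the very end of the fingers, on their centre line; the grasp point (between the pads) lies behind it (arm.tcp_to_grasp is the z of the grasp point in the tool frame, in m); z points along the fingers, y is the line along which they close (so a half turn about z gives the same grasp; the last joint's range is limited). The gripper opens to 88 mm and grips with 3 to 60 N. Pads are 18 mm wide; open, the fingers measure 123 mm over their backs; the gripper's body (75 mm by 187 mm) begins 45 mm behind the grasp point.
Start: joints at [0.913, 0.313, 1.498, -0, 1.331, -0.223], TCP at [0.221, 0.476, 0.239] pointing down, gripper open.
Joint ranges: [-2.94, 2.94], [-0.97, 2.17], [0.19, 2.56], [-1.23, 4.37], [0.02, 3.11], [-2.88, 2.88]. Speed limits (rad/s): [2.39, 2.39, 3.01, 3.14, 3.14, 3.14].

## Interface

Orientations are given as [roll, pitch, yaw] about the fixed x, y, z axes, in that order (R = Rz(yaw) Ry(pitch) Rx(roll)).
In Python, from plant import sensors, optics, sign_off, models, arm gives the robot as it stands.
- The arm moves only by the tool jog_arm, never from a script. Its argument "steps" is a list of rows, each a list of 2 entries, a list of its own where there are three numbers: the shift along the tool's x, y, z each as a share of 20 cm, from -1 to 1, then the turn, a rotation vector about the tool's x, y, z each as a share of 60 degrees, from -1 to 1. A call has 1 to 10 rows; each row shifts and turns the commanded pose from where the row before left it, along the tool's axes as they then stand; what a row does not reach is not made up. A row lasts 1/8 s, in which the tool goes at most 62.5 mm and 10.7 degrees, less where a joint would pass 70% of its speed; a pose out of reach is approached as far as the arm can. A call with a number of a shift or a turn outside -1 to 1 is refused whole. A call with a gripper value outside its range is refused whole. "fingers" is the gripper command: -1 is fully open, 1 is shut, values between are in proportion, set as the call begins (left out, the last holds). The fingers move at their own pace and stop on an object; "squeeze" is the grip in N (left out, the last holds). Time passes only in rows, so rows that do not move let the fingers close. It gives the time, the measured TCP pose, the force, the opening and the grip force at its end, in the units of the state.
- sensors.sense(): the state, without advancing time (a new reading comes with each control period).
- optics.snapshot(name): name is "side" or "top"; returns (picture, depth): 400x640x3 uint8, red, green, blue; 400x640 float32, m along the optical axis (not along the pixel's ray), 0 where there is no reading.
- optics.camera_info(name): a dict with "K" (3x3 intrinsics, pixels), "pose" (4x4, takes a point from camera to world coordinates). Camera axes: x right, y down, z forward; pixel columns grow to the right and rows downward; lengths in m; the calibration is good to about 2 mm. A picture is of the moment at which its call begins. camera_info takes no time and is no camera call.
- sign_off(): hands the job in; it is judged then, once.
Trained networks look in the newest picture that a camera, given by its name, has taken for a name from the list of things; names that differ only in an ending like _2 or _b are one class to them, and where a whole thing is asked for, a point or a joint stands for the part that bears it (a point fixed in the world has none). Each returns a list of dicts, best first, with "conf" (0 to 1); they miss things now and then, are a little off and sometimes report something else, mostly with a low value. They report only what shows in the picture. A call takes as long as a camera call.
- models.boxes_of(thing, camera): "point" ([x, y, z] in m, in world coordinates, good to about 4 mm: the middle of the surface that is visible of it).
- models.masks_of(thing, camera): "mask" (400x640 bool, what is visible of it).
- models.pinpoint(thing, camera): "point" ([x, y, z] in m, in world coordinates, good to about 4 mm: a listed point, or the origin of a listed thing).
The state is a dict: "time": time; "joints": joint angles; "qd": joint speeds; "joint_efforts": joint torques, N m; "ee_pos": TCP position; "eef_rot": TCP orientation; "force": force on the tool from outside, world axes, zero at the start; "moment": the same for the moment, N m; "grip_width": finger opening in m; "grip_force": force on a finger pad.
Only numpy, scipy, OpenCV 4.12 (cv2) and the standard library are available. Lean on these libraries where they do the work, as an engineer would, in place of code of your own. Each camera call takes 0.05 s, during which the arm holds its last target. There are 200 camera calls.

## Task

Load the welding turntable for the next job: onto its centre plug put the copper chill ring, then the bolt flange with its neck up, then stand the tube in the flange's socket, put the clamp flange neck down over the tube's top end, and last the black hold-down weight with its spigot in the clamp flange's hole. Every piece must sit upright and fully home on the one below it; set each down gently, drop nothing, let go of everything, and leave the V-block, the orange tub and the wire brush where they are.

Things in the scene. Friction and masses are not known exactly. Their poses are not given: they have to be found in the camera images.
- seat (a point): Welding turntable, fixed: grey base 110 mm square, round aluminium faceplate 104 mm across, its top 40 mm above the bench. A brass centring plug stands in its middle: 30 mm across, 36 mm high, the upper 12 mm tapering to 12 mm across. A black index knob sticks out 20 mm from one side of the base. The point: centre of the faceplate's top surface, on the plug's axis at its foot; z up.
- ring_c (a point): Loose copper chill ring lying flat: 60 mm outside, 33 mm hole right through, 16 mm high, about 0.3 kg; grip it across the outside. The point is its centre, 8 mm above its underside, z up. Home: its underside rests on the faceplate, the plug in its hole.
- flange_c (a point): Loose steel bolt flange, neck up: disc 70 mm across, 12 thick, six dark bolt holes; on it a neck 52 mm across, 14 high (grip this); 0.36 kg. 33 mm through hole; in the neck's top a socket 42 mm across, 8 deep (floor 18 mm above the underside), mouth widened to 48 mm. The point: on its axis, 13 mm above the underside, z up. Home: its underside on the chill ring, the plug in its hole.
- tube_c (a point): Loose bare metal tube standing upright: 38 mm outside, 33 mm inside, 45 mm long, about 0.1 kg. The point is its centre, 22.5 mm above its lower end, z up. Home: its lower end stands on the floor of the bolt flange's socket, 8 mm of it inside.
- clampfl_c (a point): Loose steel clamp flange, flat top with a black gasket groove, no bolt holes, lying neck down: disc 58 mm across, 8 thick (grip its rim), over a neck 52 mm across, 14 high; 0.24 kg. 30 mm through hole; under it in the neck a socket 42 mm across, 8 deep, mouth widened to 48 mm. The point: on its axis 11 mm above the underside, z up. Home: tube's top end on the socket's floor, 8 mm inside.
- weight_c (a point): Loose black hold-down weight, 44 mm high, about 0.36 kg: body 50 mm across with yellow band (8 to 26 mm above its foot), knob 26 mm across (30 to 44 mm above it), standing on a steel spigot 24 mm across, 8 long, tapering to 18 mm. Grip knob or body. The point: on its axis 22 mm above its foot, z up. Home: spigot in the clamp flange's hole, body's underside on that flange.
- vblock_c (a point): Bystander: black V-block with a white tag, 80 x 42 x 38 mm, loose; the point is its centre. Leave it alone.
- tub_c (a point): Bystander: orange tub with a white lid, 68 mm across and 75 mm high, loose; the point is its centre. Leave it alone.
- brush_c (a point): Bystander: wire brush with a pale wooden handle, 190 mm long (from 115 mm behind to 75 mm ahead of the point along its x axis), 26 mm high, loose; the point is half-way up. Leave it alone.

How it is judged:
On the way, in this order (a step that is already met when the one before it is completed fails the run):
1. copper chill ring flat on the faceplate, over the plug (z of ring_c in the frame of seat between 0.005 and 0.011 m and horizontal distance between ring_c and seat below 0.006 m and angle between ring_c's own z axis and vertical below 0.08 rad), for 0.2 s.
2. bolt flange flat on the chill ring, neck up (z of flange_c in the frame of ring_c between 0.018 and 0.024 m and horizontal distance between flange_c and ring_c below 0.006 m and angle between flange_c's own z axis and vertical below 0.08 rad), for 0.2 s.
3. tube standing on the floor of the bolt flange's socket (z of tube_c in the frame of flange_c between 0.0245 and 0.0305 m and horizontal distance between tube_c and flange_c below 0.006 m and angle between tube_c's own z axis and vertical below 0.08 rad), for 0.2 s.
4. clamp flange fully down over the tube's top end (z of clampfl_c in the frame of tube_c between 0.0225 and 0.0285 m and horizontal distance between clampfl_c and tube_c below 0.006 m and angle between clampfl_c's own z axis and vertical below 0.08 rad), for 0.2 s.
5. weight flat on the clamp flange, its spigot in the hole (z of weight_c in the frame of clampfl_c between 0.022 and 0.028 m and horizontal distance between weight_c and clampfl_c below 0.006 m and angle between weight_c's own z axis and vertical below 0.08 rad), for 0.2 s.
At the end, for the whole second after the job is handed in: From the faceplate up: chill ring, bolt flange, tube, clamp flange, weight; each upright within 0.08 rad, its height over the one below within 3 mm of fully home and its axis within 6 mm of that one's axis, all at rest (under 0.02 m/s) (all of step 1 and all of step 2 and all of step 3 and all of step 4 and all of step 5 and linear speed of each of chill_ring, bolt_flange, tube, clamp_flange, weight below 0.02 m/s); the robot touches nothing.
It fails at once if the V-block is shifted by more than 25 mm or tipped (distance of vblock_c from where it was at the start of the episode above 0.025 m or angle between vblock_c's own z axis and vertical above 0.3 rad).
It fails at once if the orange tub is shifted by more than 25 mm or tipped (distance of tub_c from where it was at the start of the episode above 0.025 m or angle between tub_c's own z axis and vertical above 0.3 rad).
It fails at once if the wire brush is shifted by more than 25 mm or tipped (distance of brush_c from where it was at the start of the episode above 0.025 m or angle between brush_c's own z axis and vertical above 0.3 rad).
It fails at once if a piece is dropped (falls free faster than 0.7 m/s, a fall of about 25 mm) ((linear speed of chill_ring above 0.7 m/s and contact force between the fingers and chill_ring below 0.05 N) or (linear speed of bolt_flange above 0.7 m/s and contact force between the fingers and bolt_flange below 0.05 N) or (linear speed of tube above 0.7 m/s and contact force between the fingers and tube below 0.05 N) or (linear speed of clamp_flange above 0.7 m/s and contact force between the fingers and clamp_flange below 0.05 N) or (linear speed of weight above 0.7 m/s and contact force between the fingers and weight below 0.05 N)).
It also fails if it takes over 136 s, if anything falls off the work surface, if the arm or the gripper's body presses on something with over 40 N, if the wrist force passes 120 N, or if a joint passes its speed limit or range.

## Working session

There is one attempt and no reset: what is moved stays moved. The work goes in short steps, Python scripts to look and compute and a tool call to move; the robot and the scene stay as the last step left them, time stands still between calls to the robot, and variables do not carry over. Pictures are saved under pics/ and viewed, at most 14 in all, crops included, and the job is handed in when it is done.

Besides the shell and the picture viewer there is one more tool, called in YAML: its name, and indented under it one key for each argument. jog_arm: Moves the arm, as the interface text tells. Shift numbers are shares of 20 cm and turn numbers shares of 60 degrees, none past 1 either way. Its arguments: {"type":"object","properties":{"steps":{"type":"array"},"fingers":{"type":"number"},"squeeze":{"type":"number"}},"required":["steps"]}

```bash
mkdir -p pics; ls
python3 - <<'E'
from plant import sensors, optics, models, arm
import cv2, numpy as np
print(arm.tcp_to_grasp, sensors.sense())
for c in ("top","side"):
    p,d=optics.snapshot(c); cv2.imwrite(f"pics/{c}0.png",p[:,:,::-1]); np.save(f"pics/{c}0d.npy",d)
    i=optics.camera_info(c); print(c,np.round(i["K"],1).tolist(),np.round(i["pose"],3).tolist())
    for t in "seat ring_c flange_c tube_c clampfl_c weight_c vblock_c tub_c brush_c".split():
        r=models.pinpoint(t,c); print(t,[(np.round(x["point"],3).tolist(),round(x["conf"],2)) for x in r[:2]])
E
```

```text
pics
-0.0187 {'time': 0.0, 'joints': array([ 9.12634620e-01,  3.13433169e-01,  1.49843413e+00, -1.97600863e-05,
        1.33099606e+00, -2.23418995e-01]), 'qd': array([-0.0003256 , -0.00082188, -0.00083216,  0.00033076,  0.00227538,
       -0.00021147]), 'joint_efforts': array([-7.96816184e-04, -4.02213836e+01, -2.52271485e+01,  6.93964167e-02,
        3.52193078e-02, -1.62058450e-04]), 'ee_pos': array([0.2209874 , 0.47595174, 0.23817079]), 'eef_rot': array([-3.14034928e+00, -2.62831764e-04,  2.70685448e+00]), 'force': array([ 0.13075596, -0.62352476,  0.41435822]), 'moment': array([-0.00815724, -0.00774972,  0.01277099]), 'grip_force': 0.0, 'grip_width': 0.08804514640257048}
top [[479.7, 0.0, 319.6], [0.0, 479.7, 202.1], [0.0, 0.0, 1.0]] [[-0.02, -0.991, 0.132, 0.427], [-1.0, 0.023, 0.017, -0.007], [-0.02, -0.132, -0.991, 1.354], [0.0, 0.0, 0.0, 1.0]]
seat [([0.633, 0.248, 0.038], 0.62)]
ring_c [([0.448, 0.224, 0.006], 0.56)]
flange_c [([0.441, 0.019, 0.011], 0.7)]
tube_c [([0.45, 0.226, 0.007], 0.71), ([0.627, -0.004, 0.019], 0.4)]
clampfl_c [([0.426, -0.204, 0.011], 0.48)]
weight_
[... 152 characters left out ...]
c [([0.745, -0.017, 0.011], 0.84), ([0.45, 0.223, 0.007], 0.38)]
side [[422.5, 0.0, 323.4], [0.0, 422.5, 198.1], [0.0, 0.0, 1.0]] [[-0.995, -0.073, 0.063, 0.527], [-0.095, 0.644, -0.759, 0.834], [0.015, -0.761, -0.648, 0.781], [0.0, 0.0, 0.0, 1.0]]
seat [([0.635, 0.251, 0.04], 0.65)]
ring_c [([0.448, 0.225, 0.008], 0.92)]
flange_c [([0.438, 0.022, 0.015], 0.8), ([0.48, -0.436, 0.019], 0.2)]
tube_c [([0.632, -0.006, 0.021], 0.63)]
clampfl_c [([0.427, -0.208, 0.011], 0.79)]
weight_c [([0.638, -0.219, 0.026], 0.64)]
vblock_c [([0.477, -0.438, 0.016], 0.76), ([0.446, 0.227, 0.006], 0.37)]
tub_c [([0.546, 0.421, 0.035], 0.7), ([0.426, -0.209, 0.011], 0.5)]
brush_c [([0.742, -0.014, 0.014], 0.63)]
```

View pics/top0.png

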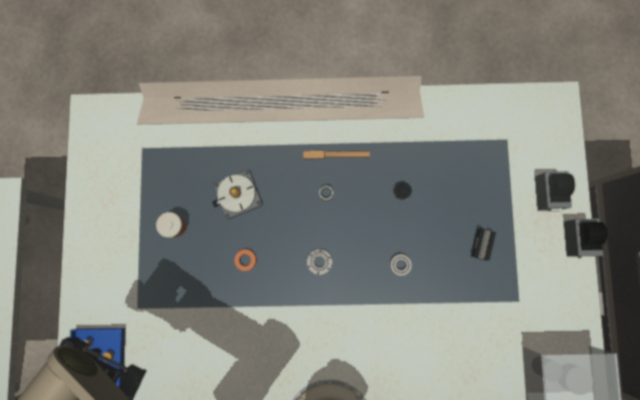

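View pics/side0.png

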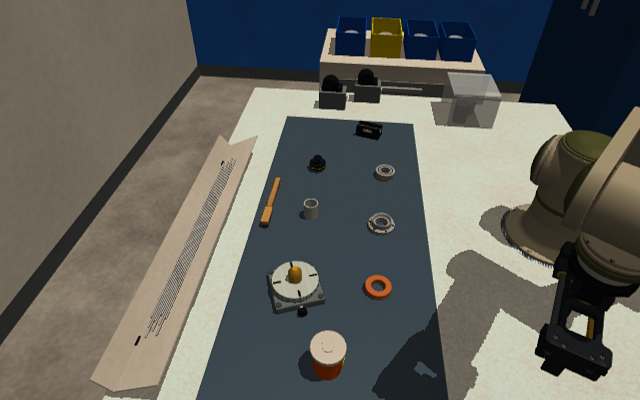

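The top picture shows the tub at (170,223), turntable at (236,192), ring at (245,260), flange at (320,262), tube at (326,191), clamp flange at (401,264), weight at (402,190) and V-block at (483,243). The brush is at (335,154), and the side view agrees. One refinement with masks and depth, then move.

```bash
cat > h.py <<'E'
from plant import sensors, optics, models, arm
import cv2, numpy as np
N={"seat":(.634,.2495,.040,.052),"ring_c":(.448,.2245,.016,.030),"flange_c":(.439,.0205,.026,.026),"tube_c":(.630,-.005,.045,.019),"clampfl_c":(.4265,-.206,.022,.029),"weight_c":(.6355,-.218,.044,.013)}
def cloud(c):
    p,d=optics.snapshot(c); i=optics.camera_info(c); K=i["K"];T=i["pose"]
    v,u=np.mgrid[:400,:640]
    P=np.stack([(u-K[0,2])/K[0,0]*d,(v-K[1,2])/K[1,1]*d,d,np.ones_like(d)],-1)@np.array(T).T
    P[d==0]=99
    return p,P[...,:3]
def circ(P,x,y,z,r,tol=.003):
    "centre of the flat round top at height z, radius r, near x,y"
    m=(np.hypot(P[...,0]-x,P[...,1]-y)<r+.012)&(abs(P[...,2]-z)<tol)
    Q=P[m]
    if len(Q)<5: return None
    (cx,cy),R=cv2.minEnclosingCircle(Q[:,:2].astype(np.float32))
    return np.round([cx,cy,R,*Q.mean(0),len(Q)],4).tolist()
E
python3 - <<'E'
from h import *
for c in ("top","side"):
    p,P=cloud(c)
    for k,(x,y,z,r) in N.items(): print(c,k,circ(P,x,y,z,r))
    m=(np.hypot(P[...,0]-.634,P[...,1]-.2495)<.025)&(P[...,2]>.050)&(P[...,2]<1)
    print("plug",P[m].mean(0),P[m][:,2].max(),m.sum())
E
```

```text
top seat [0.6331, 0.2485, 0.0523, 0.6338, 0.2476, 0.0393, 625.0]
top ring_c [0.4486, 0.2275, 0.0298, 0.4486, 0.2271, 0.0152, 161.0]
top flange_c [0.4389, 0.021, 0.0258, 0.4386, 0.0231, 0.025, 40.0]
top tube_c [0.6285, -0.0014, 0.0188, 0.6318, -0.0054, 0.0441, 25.0]
top clampfl_c [0.4257, -0.203, 0.029, 0.425, -0.2031, 0.0212, 140.0]
top weight_c [0.6319, -0.2159, 0.0126, 0.6313, -0.2165, 0.0431, 37.0]
plug [0.6320288  0.24725173 0.06708549] 0.07930596891586039 100
side seat [0.6342, 0.2466, 0.0532, 0.6346, 0.2512, 0.0395, 1153.0]
side ring_c [0.4506, 0.2259, 0.031, 0.4502, 0.2274, 0.0153, 299.0]
side flange_c [0.4389, 0.0191, 0.0292, 0.4399, 0.0165, 0.0251, 71.0]
side tube_c [0.629, -0.003, 0.0195, 0.6294, -0.0047, 0.0444, 41.0]
side clampfl_c [0.4267, -0.2044, 0.0311, 0.4278, -0.203, 0.0215, 137.0]
side weight_c [0.6332, -0.2185, 0.0157, 0.6348, -0.2176, 0.0434, 34.0]
plug [0.63449491 0.2530484  0.06528777] 0.07849654548516094 169
```

jog_arm:
  steps:
    - [[0, 0, 0], [0, 0, -0.14]]
    - [[0, 0, 0], [0, 0, -0.14]]
    - [[0, 0, 0], [0, 0, -0.135]]
    - [[-0.28, -0.28, 0.15], [0, 0, 0]]
    - [[-0.28, -0.28, 0.15], [0, 0, 0]]
    - [[-0.28, -0.28, 0.15], [0, 0, 0]]
    - [[-0.28, -0.28, 0.15], [0, 0, 0]]
    - [[0, -0.13, 0], [0, 0, 0]]
    - [[0, 0, 0], [0, 0, 0]]
  fingers: -1
  squeeze: 25

```text
time: 2.22
ee_pos: [0.3868, 0.2838, 0.1502]
eef_rot: [-3.142, -0.0, 3.139]
force: [-0.4, -0.1, 1.1]
grip_width: 0.0883
grip_force: 0.0
```

jog_arm:
  steps:
    - [[-0.155, -0.14, 0.15], [0, 0, 0]]
    - [[-0.155, -0.145, 0.15], [0, 0, 0]]
    - [[0, 0, 0.1], [0, 0, 0]]
    - [[0, 0, 0.1], [0, 0, 0]]
    - [[0, 0, 0.1], [0, 0, 0]]
    - [[0, 0, 0.06], [0, 0, 0]]
    - [[0, 0, 0.04], [0, 0, 0]]
    - [[0, 0, 0], [0, 0, 0]]
    - [[0, 0, 0], [0, 0, 0]]

```text
time: 3.35
ee_pos: [0.4488, 0.228, 0.0107]
eef_rot: [3.141, 0.001, 3.141]
force: [0.4, -0.3, 0.5]
grip_width: 0.0877
grip_force: 0.0
```

jog_arm:
  steps:
    - [[0, -0.005, 0.035], [0, 0, 0]]
    - [[0, 0, 0], [0, 0, 0]]

```text
time: 3.6
ee_pos: [0.4482, 0.2266, 0.0028]
eef_rot: [-3.141, -0.001, 3.141]
force: [-0.4, 0.1, -0.3]
grip_width: 0.0882
grip_force: 0.0
```

jog_arm:
  steps:
    - [[0, 0, 0], [0, 0, 0]]
    - [[0, 0, 0], [0, 0, 0]]
    - [[0, 0, 0], [0, 0, 0]]
    - [[0, 0, 0], [0, 0, 0]]
    - [[0, 0, 0], [0, 0, 0]]
    - [[0, 0, 0], [0, 0, 0]]
  fingers: 1
  squeeze: 25

```text
time: 4.35
ee_pos: [0.4485, 0.2268, 0.0032]
eef_rot: [-3.142, 0.0, 3.141]
force: [-0.3, -1.3, 1.5]
grip_width: 0.0587
grip_force: 25.0
```

jog_arm:
  steps:
    - [[0, 0, -0.1], [0, 0, 0]]
    - [[0, 0, -0.22], [0, 0, 0]]
    - [[0, 0, -0.22], [0, 0, 0]]
    - [[-0.23, 0.025, 0], [0, 0, 0]]
    - [[-0.23, 0.025, 0], [0, 0, 0]]
    - [[-0.23, 0.03, 0], [0, 0, 0]]
    - [[-0.235, 0.025, 0], [0, 0, 0]]
    - [[0, 0, 0], [0, 0, 0]]
    - [[0, 0, 0], [0, 0, 0]]

```text
time: 5.48
ee_pos: [0.6324, 0.2478, 0.1103]
eef_rot: [-3.141, -0.002, 3.142]
force: [0.2, -0.2, -2.3]
grip_width: 0.0583
grip_force: 25.0
```

Run:
```python
from h import *
print(sensors.sense()["ee_pos"])
p,P=cloud("side"); print(circ(P,.6335,.248,.123,.03,.006))
cv2.imwrite("pics/s1.png",cv2.resize(p[200:360,200:400,::-1],None,fx=3,fy=3))
print([ (np.round(x["point"],3),x["conf"]) for c in ("side",) for x in models.pinpoint("ring_c",c)[:2]])
```

```text
[0.63244925 0.24776979 0.11025087]
[0.6069, 0.2534, 0.0092, 0.6061, 0.2544, 0.1205, 13.0]
[(array([0.636, 0.249, 0.039]), 0.63), (array([ 0.428, -0.209,  0.01 ]), 0.58)]
```

View pics/s1.png

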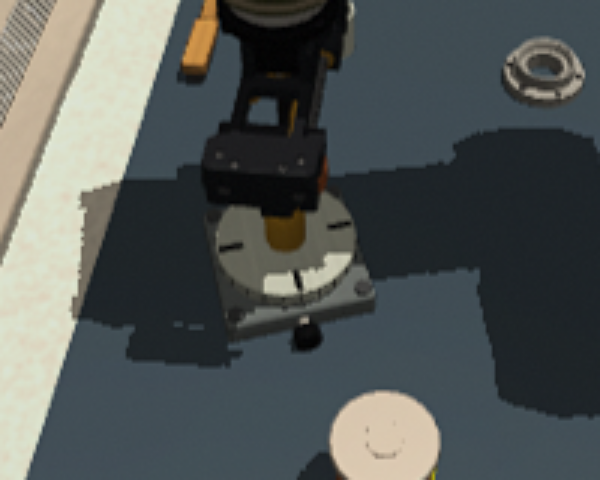

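The picture shows the ring in the fingers just above the plug (285,230), sticking out at (323,175); the plug lies below the gripper. Lowering it.

jog_arm:
  steps:
    - [[-0.005, 0, 0.1], [0, 0, 0]]
    - [[0, 0, 0.06], [0, 0, 0]]
    - [[0, 0, 0.03], [0, 0, 0]]
    - [[0, 0, 0.02], [0, 0, 0]]
    - [[0, 0, 0.02], [0, 0, 0]]
    - [[0, 0, 0], [0, 0, 0]]

```text
time: 6.32
ee_pos: [0.6344, 0.2477, 0.065]
eef_rot: [-3.142, -0.0, 3.141]
force: [-0.4, -0.3, -2.8]
grip_width: 0.0585
grip_force: 25.0
```

jog_arm:
  steps:
    - [[0, 0, 0.02], [0, 0, 0]]
    - [[0, 0, 0.02], [0, 0, 0]]
    - [[0, 0, 0], [0, 0, 0]]

```text
time: 6.7
ee_pos: [0.6342, 0.2477, 0.0567]
eef_rot: [-3.141, -0.001, 3.141]
force: [0.6, -0.0, -2.9]
grip_width: 0.0587
grip_force: 25.0
```

jog_arm:
  steps:
    - [[0, 0, 0.02], [0, 0, 0]]
    - [[0, 0, 0.02], [0, 0, 0]]
    - [[0, 0, 0.015], [0, 0, 0]]
    - [[0, 0, 0], [0, 0, 0]]
    - [[0, 0, 0], [0, 0, 0]]

```text
time: 7.32
ee_pos: [0.6345, 0.2477, 0.0463]
eef_rot: [3.142, 0.0, 3.141]
force: [0.8, -0.1, -2.6]
grip_width: 0.0586
grip_force: 25.0
```

jog_arm:
  steps:
    - [[0, 0, 0.01], [0, 0, 0]]
    - [[0, 0, 0.005], [0, 0, 0]]
    - [[0, 0, 0], [0, 0, 0]]
    - [[0, 0, 0], [0, 0, 0]]

```text
time: 7.82
ee_pos: [0.6344, 0.2478, 0.0433]
eef_rot: [-3.142, 0.0, 3.141]
force: [-1.7, -0.8, -0.4]
grip_width: 0.0585
grip_force: 25.0
```

jog_arm:
  steps:
    - [[0, 0, 0], [0, 0, 0]]
    - [[0, 0, 0], [0, 0, 0]]
    - [[0, 0, 0], [0, 0, 0]]
    - [[0, 0, -0.1], [0, 0, 0]]
    - [[0, 0, -0.2], [0, 0, 0]]
    - [[0, 0, -0.2], [0, 0, 0]]
  fingers: -1

```text
time: 8.57
ee_pos: [0.6345, 0.2478, 0.1459]
eef_rot: [3.141, 0.001, 3.141]
force: [-0.3, 0.1, 0.4]
grip_width: 0.0882
grip_force: 0.0
```

jog_arm:
  steps:
    - [[0.23, -0.17, 0], [0, 0, 0]]
    - [[0.2, -0.22, 0], [0, 0, 0]]
    - [[0.2, -0.22, 0], [0, 0, 0]]
    - [[0.2, -0.22, 0], [0, 0, 0]]
    - [[0.15, -0.25, 0], [0, 0, 0]]
    - [[0, -0.06, 0.1], [0, 0, 0]]
    - [[0, 0, 0.1], [0, 0, 0]]
    - [[0, 0, 0], [0, 0, 0]]
    - [[0, 0, 0], [0, 0, 0]]

```text
time: 9.7
ee_pos: [0.439, 0.0198, 0.1044]
eef_rot: [-3.141, 0.002, -3.141]
force: [0.5, -0.1, 0.1]
grip_width: 0.088
grip_force: 0.0
```

Run:
```python
from h import *
print(sensors.sense()["ee_pos"])
for c in("top","side"):
    p,P=cloud(c); print(c,circ(P,.634,.248,.056,.03))
    print(circ(P,.634,.248,.040,.052))
cv2.imwrite("pics/s2.png",cv2.resize(p[180:340,200:400,::-1],None,fx=3,fy=3))
print([ (np.round(x["point"],3),x["conf"]) for c in ("side","top") for x in models.pinpoint("ring_c",c)[:1]])
```

```text
[0.43898795 0.01983833 0.10437037]
top [0.6338, 0.2495, 0.0299, 0.634, 0.2488, 0.0554, 175.0]
[0.6335, 0.2481, 0.0523, 0.6319, 0.2476, 0.0395, 442.0]
side [0.6357, 0.2489, 0.0304, 0.6349, 0.2524, 0.0555, 318.0]
[0.6348, 0.2462, 0.0533, 0.6337, 0.2547, 0.0395, 815.0]
[(array([0.633, 0.246, 0.042]), 0.98), (array([0.635, 0.246, 0.047]), 0.56)]
```

View pics/s2.png

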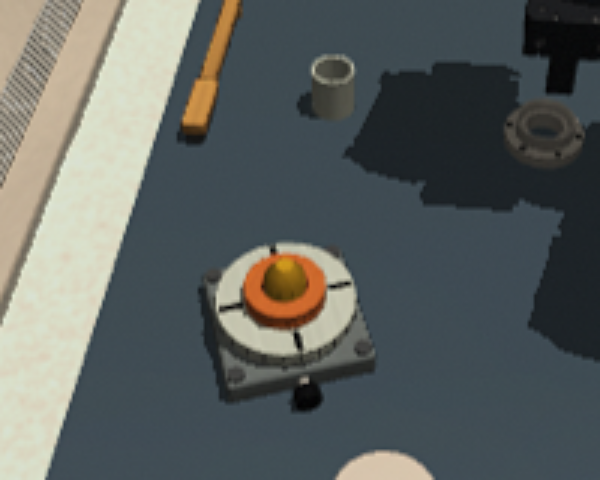

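The ring (285,290) is flat over the plug. Next is the flange.

jog_arm:
  steps:
    - [[0, 0.005, 0.18], [0, 0, 0]]
    - [[0, 0, 0.15], [0, 0, 0]]
    - [[0, 0, 0.08], [0, 0, 0]]
    - [[0, 0, 0.035], [0, 0, 0]]
    - [[0, 0, 0], [0, 0, 0]]

```text
time: 10.52
ee_pos: [0.4385, 0.0208, 0.0143]
eef_rot: [-3.142, 0.0, 3.142]
force: [0.8, 0.0, -0.5]
grip_width: 0.0879
grip_force: 0.0
```

jog_arm:
  steps:
    - [[0, 0, 0], [0, 0, 0]]
    - [[0, 0, 0], [0, 0, 0]]
    - [[0, 0, 0], [0, 0, 0]]
    - [[0, 0, 0], [0, 0, 0]]
    - [[0, 0, 0], [0, 0, 0]]
    - [[0, 0, 0], [0, 0, 0]]
  fingers: 1

```text
time: 11.28
ee_pos: [0.4385, 0.0206, 0.0143]
eef_rot: [-3.141, 0.0, 3.142]
force: [-0.9, -2.6, 3.5]
grip_width: 0.0515
grip_force: 25.0
```

jog_arm:
  steps:
    - [[0, 0, -0.1], [0, 0, 0]]
    - [[0, 0, -0.24], [0, 0, 0]]
    - [[0, 0, -0.24], [0, 0, 0]]
    - [[-0.196, 0.227, 0], [0, 0, 0]]
    - [[-0.196, 0.227, 0], [0, 0, 0]]
    - [[-0.196, 0.227, 0], [0, 0, 0]]
    - [[-0.196, 0.227, 0], [0, 0, 0]]
    - [[-0.196, 0.227, 0], [0, 0, 0]]
    - [[0, 0, 0], [0, 0, 0]]
    - [[0, 0, 0], [0, 0, 0]]

```text
time: 12.52
ee_pos: [0.6335, 0.2475, 0.1288]
eef_rot: [-3.141, -0.003, 3.142]
force: [-0.6, 0.0, -2.9]
grip_width: 0.0509
grip_force: 25.0
```

jog_arm:
  steps:
    - [[-0.004, 0.002, 0.1], [0, 0, 0]]
    - [[0, 0, 0.06], [0, 0, 0]]
    - [[0, 0, 0.03], [0, 0, 0]]
    - [[0, 0, 0.02], [0, 0, 0]]
    - [[0, 0, 0.02], [0, 0, 0]]
    - [[0, 0, 0], [0, 0, 0]]

```text
time: 13.28
ee_pos: [0.6352, 0.2481, 0.084]
eef_rot: [-3.142, -0.0, 3.141]
force: [-0.8, 0.2, -3.1]
grip_width: 0.0512
grip_force: 25.0
```

jog_arm:
  steps:
    - [[0, 0, 0.02], [0, 0, 0]]
    - [[0, 0, 0], [0, 0, 0]]

```text
time: 13.52
ee_pos: [0.6351, 0.2482, 0.0799]
eef_rot: [-3.142, -0.0, 3.141]
force: [0.1, 1.2, -3.3]
grip_width: 0.0512
grip_force: 25.0
```

jog_arm:
  steps:
    - [[0, 0, 0.015], [0, 0, 0]]
    - [[0, 0, 0.015], [0, 0, 0]]
    - [[0, 0, 0], [0, 0, 0]]

```text
time: 13.9
ee_pos: [0.6348, 0.2477, 0.0736]
eef_rot: [-3.141, -0.002, 3.141]
force: [-2.3, -4.0, -3.5]
grip_width: 0.0511
grip_force: 25.0
```

jog_arm:
  steps:
    - [[0, 0, 0.01], [0, 0, 0]]
    - [[0, 0, 0.005], [0, 0, 0]]
    - [[0, 0, 0], [0, 0, 0]]
    - [[0, 0, 0], [0, 0, 0]]

```text
time: 14.4
ee_pos: [0.6348, 0.2477, 0.0714]
eef_rot: [-3.141, -0.001, 3.141]
force: [-6.1, -5.5, 2.2]
grip_width: 0.0512
grip_force: 25.0
```

jog_arm:
  steps:
    - [[0.003, -0.003, 0], [0, 0, 0]]
    - [[0, 0, 0.005], [0, 0, 0]]
    - [[0, 0, 0], [0, 0, 0]]
    - [[0, 0, 0], [0, 0, 0]]

```text
time: 14.9
ee_pos: [0.6344, 0.2476, 0.0706]
eef_rot: [-3.141, -0.001, 3.142]
force: [-6.4, -3.4, 2.6]
grip_width: 0.051
grip_force: 25.0
```

jog_arm:
  steps:
    - [[0.003, -0.002, 0.003], [0, 0, 0]]
    - [[0, 0, 0], [0, 0, 0]]
    - [[0, 0, 0], [0, 0, 0]]

```text
time: 15.28
ee_pos: [0.6342, 0.2476, 0.0704]
eef_rot: [3.141, 0.001, 3.142]
force: [-4.9, -1.6, 6.0]
grip_width: 0.0509
grip_force: 25.0
```

jog_arm:
  steps:
    - [[0, 0, 0], [0, 0, 0]]
    - [[0, 0, 0], [0, 0, 0]]
    - [[0, 0, 0], [0, 0, 0]]
    - [[0, 0, -0.1], [0, 0, 0]]
    - [[0, 0, -0.2], [0, 0, 0]]
    - [[0, 0, -0.2], [0, 0, 0]]
  fingers: -1

```text
time: 16.02
ee_pos: [0.6341, 0.2472, 0.1723]
eef_rot: [3.141, 0.001, 3.141]
force: [0.1, -0.4, 0.6]
grip_width: 0.0881
grip_force: 0.0
```

jog_arm:
  steps:
    - [[0.006, -0.3, 0], [0, 0, 0]]
    - [[0.006, -0.3, 0], [0, 0, 0]]
    - [[0.006, -0.3, 0], [0, 0, 0]]
    - [[0.006, -0.3, 0], [0, 0, 0]]
    - [[0, -0.056, 0.1], [0, 0, 0]]
    - [[0, 0, 0.2], [0, 0, 0]]
    - [[0, 0, 0], [0, 0, 0]]
    - [[0, 0, 0], [0, 0, 0]]

```text
time: 17.02
ee_pos: [0.63, -0.0039, 0.1118]
eef_rot: [-3.141, 0.003, -3.141]
force: [-1.1, 0.4, -0.2]
grip_width: 0.0879
grip_force: 0.0
```

Run:
```python
from h import *
print(sensors.sense()["ee_pos"])
for c in("top","side"):
    p,P=cloud(c); print(c,circ(P,.634,.248,.082,.026),circ(P,.634,.248,.068,.035))
cv2.imwrite("pics/s3.png",cv2.resize(p[180:340,200:400,::-1],None,fx=3,fy=3))
```

```text
[ 0.63003015 -0.00393857  0.11181146]
top [0.6342, 0.2492, 0.0262, 0.6341, 0.2515, 0.0809, 41.0] [0.6346, 0.2493, 0.0354, 0.6319, 0.248, 0.0678, 192.0]
side [0.6372, 0.2482, 0.0274, 0.6373, 0.247, 0.0809, 120.0] [0.6363, 0.2487, 0.0352, 0.6345, 0.2585, 0.0677, 305.0]
```

View pics/s3.png

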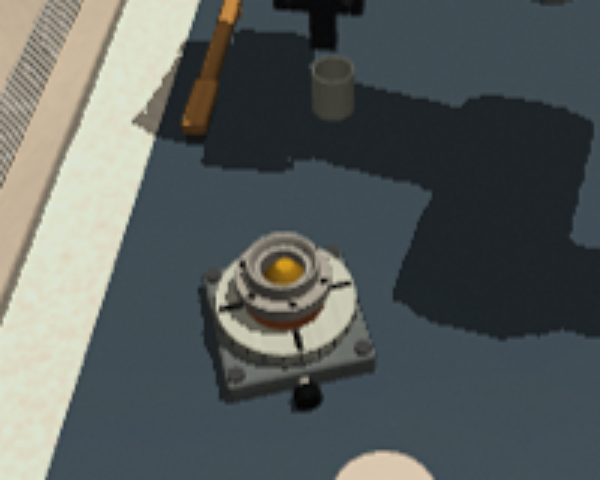

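The flange (284,272) sits level on the ring. Now the tube.

jog_arm:
  steps:
    - [[0.003, 0.002, 0.18], [0, 0, 0]]
    - [[0, 0, 0.16], [0, 0, 0]]
    - [[0, 0, 0.1], [0, 0, 0]]
    - [[0, 0, 0.04], [0, 0, 0]]
    - [[0, 0, 0], [0, 0, 0]]

```text
time: 17.75
ee_pos: [0.6289, -0.0037, 0.0141]
eef_rot: [-3.141, 0.001, 3.141]
force: [-0.7, -0.2, -0.7]
grip_width: 0.0879
grip_force: 0.0
```

jog_arm:
  steps:
    - [[0, 0, 0], [0, 0, 0]]
    - [[0, 0, 0], [0, 0, 0]]
    - [[0, 0, 0], [0, 0, 0]]
    - [[0, 0, 0], [0, 0, 0]]
    - [[0, 0, 0], [0, 0, 0]]
    - [[0, 0, 0], [0, 0, 0]]
    - [[0, 0, 0], [0, 0, 0]]
  fingers: 1
  squeeze: 15

```text
time: 18.62
ee_pos: [0.6286, -0.0037, 0.0136]
eef_rot: [-3.142, -0.0, 3.141]
force: [0.5, 0.3, -0.1]
grip_width: 0.0367
grip_force: 15.0
```

jog_arm:
  steps:
    - [[0, 0, -0.1], [0, 0, 0]]
    - [[0, 0, -0.25], [0, 0, 0]]
    - [[0, 0, -0.25], [0, 0, 0]]
    - [[-0.007, 0.252, 0], [0, 0, 0]]
    - [[-0.007, 0.252, 0], [0, 0, 0]]
    - [[-0.007, 0.252, 0], [0, 0, 0]]
    - [[-0.007, 0.252, 0], [0, 0, 0]]
    - [[0, 0.252, 0], [0, 0, 0]]
    - [[0, 0, 0], [0, 0, 0]]
    - [[0, 0, 0], [0, 0, 0]]

```text
time: 19.88
ee_pos: [0.6343, 0.248, 0.1344]
eef_rot: [-3.141, 0.001, 3.141]
force: [-0.2, 0.7, -1.6]
grip_width: 0.0372
grip_force: 15.0
```

jog_arm:
  steps:
    - [[0, 0, 0.1], [0, 0, 0]]
    - [[0, 0, 0.06], [0, 0, 0]]
    - [[0, 0, 0.02], [0, 0, 0]]
    - [[0, 0, 0.015], [0, 0, 0]]
    - [[0, 0, 0.015], [0, 0, 0]]
    - [[0, 0, 0], [0, 0, 0]]

```text
time: 20.62
ee_pos: [0.6342, 0.2484, 0.0916]
eef_rot: [-3.142, 0.0, 3.141]
force: [-0.5, -0.2, -0.9]
grip_width: 0.0365
grip_force: 15.0
```

jog_arm:
  steps:
    - [[0, 0, 0.01], [0, 0, 0]]
    - [[0, 0, 0.006], [0, 0, 0]]
    - [[0, 0, 0], [0, 0, 0]]
    - [[0, 0, 0], [0, 0, 0]]

```text
time: 21.12
ee_pos: [0.6343, 0.2484, 0.0884]
eef_rot: [3.142, 0.0, 3.141]
force: [0.9, -0.0, -1.3]
grip_width: 0.0369
grip_force: 15.0
```

jog_arm:
  steps:
    - [[0, 0, 0.004], [0, 0, 0]]
    - [[0, 0, 0.003], [0, 0, 0]]
    - [[0, 0, 0], [0, 0, 0]]
    - [[0, 0, 0], [0, 0, 0]]

```text
time: 21.62
ee_pos: [0.6344, 0.2484, 0.0876]
eef_rot: [3.142, 0.001, 3.141]
force: [-1.6, -0.7, 5.7]
grip_width: 0.0372
grip_force: 15.0
```

jog_arm:
  steps:
    - [[0, 0, 0], [0, 0, 0]]
    - [[0, 0, 0], [0, 0, 0]]
    - [[0, 0, 0], [0, 0, 0]]
    - [[0, 0, 0], [0, 0, 0]]
    - [[0, 0, -0.1], [0, 0, 0]]
    - [[0, 0, -0.2], [0, 0, 0]]
    - [[0, 0, -0.2], [0, 0, 0]]
  fingers: -1

```text
time: 22.5
ee_pos: [0.6341, 0.2483, 0.188]
eef_rot: [-3.142, -0.0, 3.141]
force: [-0.1, 0.6, 0.6]
grip_width: 0.0879
grip_force: 0.0
```

jog_arm:
  steps:
    - [[0.115, -0.25, 0], [0, 0, 0]]
    - [[0.115, -0.25, 0], [0, 0, 0]]
    - [[0.115, -0.25, 0], [0, 0, 0]]
    - [[0.115, -0.25, 0], [0, 0, 0]]
    - [[0.115, -0.25, 0], [0, 0, 0]]
    - [[0.115, -0.25, 0], [0, 0, 0]]
    - [[0.115, -0.25, 0], [0, 0, 0]]
    - [[0.115, -0.25, 0], [0, 0, 0]]
    - [[0.12, -0.26, 0], [0, 0, 0]]
    - [[0, 0, 0], [0, 0, 0]]

```text
time: 23.75
ee_pos: [0.4249, -0.2063, 0.1871]
eef_rot: [-3.141, 0.0, 3.136]
force: [-0.4, 0.8, -0.2]
grip_width: 0.0883
grip_force: 0.0
```

Run:
```python
from h import *
print(sensors.sense()["ee_pos"])
for c in("top","side"):
    p,P=cloud(c); print(c,circ(P,.634,.248,.119,.019),circ(P,.634,.248,.082,.026))
cv2.imwrite("pics/s4.png",cv2.resize(p[160:320,200:400,::-1],None,fx=3,fy=3))
```

```text
[ 0.42494203 -0.20629713  0.18709651]
top [0.6349, 0.2508, 0.0191, 0.6354, 0.2532, 0.1182, 33.0] [0.6346, 0.2495, 0.0261, 0.6326, 0.2446, 0.0814, 48.0]
side [0.635, 0.2481, 0.0202, 0.6366, 0.2472, 0.118, 71.0] [0.6373, 0.2493, 0.0268, 0.6347, 0.2572, 0.0816, 114.0]
```

View pics/s4.png

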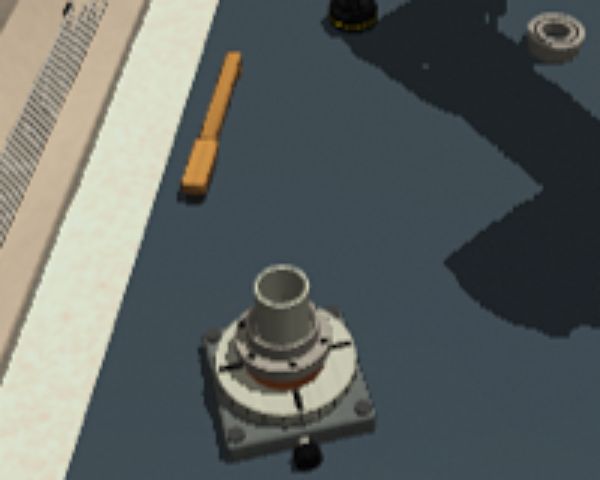

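The tube (281,305) stands upright in the socket. Now the clamp flange.

jog_arm:
  steps:
    - [[-0.006, 0.011, 0.25], [0, 0, 0]]
    - [[0, 0, 0.25], [0, 0, 0]]
    - [[0, 0, 0.2], [0, 0, 0]]
    - [[0, 0, 0.12], [0, 0, 0]]
    - [[0, 0, 0.06], [0, 0, 0]]
    - [[0, 0, 0.02], [0, 0, 0]]
    - [[0, 0, 0], [0, 0, 0]]
    - [[0, 0, 0], [0, 0, 0]]

```text
time: 24.85
ee_pos: [0.4277, -0.2016, 0.0077]
eef_rot: [-3.141, 0.001, 3.141]
force: [-0.5, -0.3, -0.3]
grip_width: 0.0881
grip_force: 0.0
```

jog_arm:
  steps:
    - [[0.008, -0.011, 0.015], [0, 0, 0]]
    - [[0, 0, 0.013], [0, 0, 0]]
    - [[0, 0, 0], [0, 0, 0]]

```text
time: 25.22
ee_pos: [0.4256, -0.2036, 0.0012]
eef_rot: [3.141, -0.0, 3.141]
force: [-0.0, 0.9, -0.2]
grip_width: 0.0882
grip_force: 0.0
```

jog_arm:
  steps:
    - [[0, 0, 0], [0, 0, 0]]
    - [[0, 0, 0], [0, 0, 0]]
    - [[0, 0, 0], [0, 0, 0]]
    - [[0, 0, 0], [0, 0, 0]]
    - [[0, 0, 0], [0, 0, 0]]
    - [[0, 0, 0], [0, 0, 0]]
  fingers: 1
  squeeze: 25

```text
time: 25.98
ee_pos: [0.4258, -0.2037, 0.0014]
eef_rot: [-3.141, 0.0, 3.141]
force: [0.5, -2.5, -0.2]
grip_width: 0.0565
grip_force: 25.0
```

jog_arm:
  steps:
    - [[0, 0, -0.1], [0, 0, 0]]
    - [[0, 0, -0.2], [0, 0, 0]]
    - [[0, 0, -0.25], [0, 0, 0]]
    - [[0, 0, -0.2], [0, 0, 0]]
    - [[0, 0, 0], [0, 0, 0]]

```text
time: 26.6
ee_pos: [0.4264, -0.2041, 0.1532]
eef_rot: [-3.139, 0.003, 3.142]
force: [0.8, 0.4, -3.2]
grip_width: 0.0566
grip_force: 25.0
```

jog_arm:
  steps:
    - [[-0.116, 0.251, 0], [0, 0, 0]]
    - [[-0.116, 0.251, 0], [0, 0, 0]]
    - [[-0.116, 0.251, 0], [0, 0, 0]]
    - [[-0.116, 0.251, 0], [0, 0, 0]]
    - [[-0.116, 0.251, 0], [0, 0, 0]]
    - [[-0.116, 0.251, 0], [0, 0, 0]]
    - [[-0.116, 0.251, 0], [0, 0, 0]]
    - [[-0.116, 0.251, 0], [0, 0, 0]]
    - [[-0.116, 0.251, 0], [0, 0, 0]]
    - [[0, 0, 0], [0, 0, 0]]

```text
time: 27.85
ee_pos: [0.6339, 0.2512, 0.1473]
eef_rot: [-3.141, -0.004, -3.138]
force: [0.5, -0.6, -2.8]
grip_width: 0.056
grip_force: 25.0
```

Run:
```python
from h import *
s=sensors.sense();print(s["ee_pos"],s["eef_rot"])
p,P=cloud("side")
cv2.imwrite("pics/s5.png",cv2.resize(p[160:320,200:400,::-1],None,fx=3,fy=3))
s=sensors.sense();print(s["ee_pos"])
```

```text
[0.6339224  0.25117013 0.14730135] [-3.14123022 -0.00441404 -3.13807429]
[0.63369796 0.24920679 0.14784586]
```

View pics/s5.png

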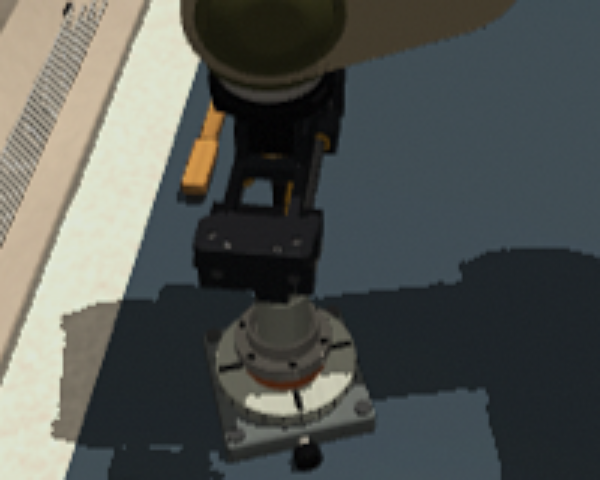

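The clamp flange is held above the tube's top end (278,300), nothing else disturbed. Lowering it.

jog_arm:
  steps:
    - [[0, 0, 0.04], [0, 0, 0]]
    - [[0, 0, 0.04], [0, 0, 0]]
    - [[0, 0, 0.02], [0, 0, 0]]
    - [[0, 0, 0], [0, 0, 0]]

```text
time: 28.4
ee_pos: [0.6345, 0.2477, 0.1311]
eef_rot: [-3.141, -0.001, 3.141]
force: [-0.4, -0.7, -2.3]
grip_width: 0.0566
grip_force: 25.0
```

jog_arm:
  steps:
    - [[0, 0.003, 0.025], [0, 0, 0]]
    - [[0, 0, 0.015], [0, 0, 0]]
    - [[0, 0, 0.015], [0, 0, 0]]
    - [[0, 0, 0.01], [0, 0, 0]]
    - [[0, 0, 0], [0, 0, 0]]

```text
time: 29.02
ee_pos: [0.6346, 0.2487, 0.1182]
eef_rot: [-3.141, -0.0, 3.141]
force: [0.0, 0.1, -2.9]
grip_width: 0.0561
grip_force: 25.0
```

jog_arm:
  steps:
    - [[0, 0, 0.01], [0, 0, 0]]
    - [[0, 0, 0.005], [0, 0, 0]]
    - [[0, 0, 0], [0, 0, 0]]

```text
time: 29.4
ee_pos: [0.6346, 0.2487, 0.1153]
eef_rot: [-3.142, -0.0, 3.141]
force: [-0.2, 0.9, -2.6]
grip_width: 0.0562
grip_force: 25.0
```

jog_arm:
  steps:
    - [[0, 0, 0.01], [0, 0, 0]]
    - [[0, 0, 0.004], [0, 0, 0]]
    - [[0, 0, 0], [0, 0, 0]]
    - [[0, 0, 0], [0, 0, 0]]

```text
time: 29.9
ee_pos: [0.6346, 0.2488, 0.1125]
eef_rot: [-3.142, -0.0, 3.141]
force: [0.1, -0.4, -1.9]
grip_width: 0.0562
grip_force: 25.0
```

jog_arm:
  steps:
    - [[0, 0, 0.003], [0, 0, 0]]
    - [[0, 0, 0.002], [0, 0, 0]]
    - [[0, 0, 0], [0, 0, 0]]

```text
time: 30.28
ee_pos: [0.6349, 0.2488, 0.1124]
eef_rot: [3.141, 0.001, 3.141]
force: [-2.2, -0.8, 5.7]
grip_width: 0.0566
grip_force: 25.0
```

jog_arm:
  steps:
    - [[0, 0, 0], [0, 0, 0]]
    - [[0, 0, 0], [0, 0, 0]]
    - [[0, 0, 0], [0, 0, 0]]
    - [[0, 0, 0], [0, 0, 0]]
    - [[0, 0, -0.1], [0, 0, 0]]
    - [[0, 0, -0.2], [0, 0, 0]]
    - [[0, 0, -0.15], [0, 0, 0]]
  fingers: -1

```text
time: 31.15
ee_pos: [0.6348, 0.2488, 0.2032]
eef_rot: [3.141, 0.001, 3.141]
force: [-0.3, -0.1, -0.1]
grip_width: 0.0882
grip_force: 0.0
```

jog_arm:
  steps:
    - [[0, -0.29, 0], [0, 0, 0]]
    - [[0, -0.29, 0], [0, 0, 0]]
    - [[0, -0.29, 0], [0, 0, 0]]
    - [[0, -0.29, 0], [0, 0, 0]]
    - [[0, -0.29, 0], [0, 0, 0]]
    - [[0, -0.29, 0], [0, 0, 0]]
    - [[0, -0.29, 0], [0, 0, 0]]
    - [[0.008, -0.29, 0], [0, 0, 0]]
    - [[0, 0, 0.2], [0, 0, 0]]
    - [[0, 0, 0], [0, 0, 0]]

```text
time: 32.4
ee_pos: [0.6316, -0.215, 0.1587]
eef_rot: [3.139, -0.005, 3.141]
force: [0.7, -0.9, 0.8]
grip_width: 0.0885
grip_force: 0.0
```

Run:
```python
from h import *
s=sensors.sense();print(s["ee_pos"],s["eef_rot"])
for c in("top","side"):
    p,P=cloud(c); print(c,circ(P,.634,.248,.133,.029),circ(P,.633,-.217,.044,.013))
cv2.imwrite("pics/s6.png",cv2.resize(p[130:320,200:400,::-1],None,fx=3,fy=3))
s=sensors.sense();print(s["ee_pos"])
```

```text
[ 0.63164192 -0.2150226   0.15871008] [ 3.13854676 -0.00532821  3.14062078]
top [0.6348, 0.2505, 0.0292, 0.6352, 0.2515, 0.1323, 182.0] None
side [0.6356, 0.2493, 0.0302, 0.6365, 0.2505, 0.1324, 356.0] [0.6368, -0.2193, 0.0135, 0.6358, -0.2182, 0.0437, 31.0]
[ 0.63327611 -0.21479315  0.16264438]
```

View pics/s6.png

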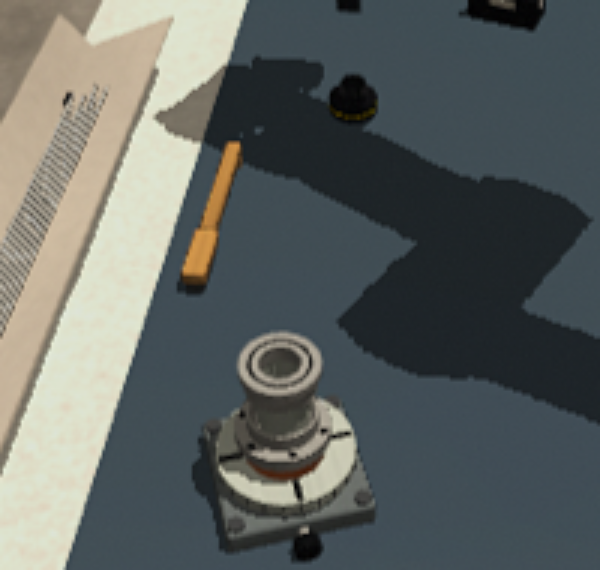

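The clamp flange (280,365) is level and down on the tube; the weight is still standing at (353,100). Now fetching it.

jog_arm:
  steps:
    - [[-0.006, -0.01, 0.2], [0, 0, 0]]
    - [[0, 0, 0.2], [0, 0, 0]]
    - [[0, 0, 0.1], [0, 0, 0]]
    - [[0, 0, 0], [0, 0, 0]]
    - [[0, 0, 0], [0, 0, 0]]

```text
time: 33.12
ee_pos: [0.6351, -0.2176, 0.0638]
eef_rot: [-3.14, 0.003, -3.142]
force: [0.3, -0.6, 1.0]
grip_width: 0.0876
grip_force: 0.0
```

jog_arm:
  steps:
    - [[0.003, 0, 0.1], [0, 0, 0]]
    - [[0, 0, 0.1], [0, 0, 0]]
    - [[0, 0, 0.05], [0, 0, 0]]
    - [[0, 0, 0.01], [0, 0, 0]]
    - [[0, 0, 0], [0, 0, 0]]

```text
time: 33.75
ee_pos: [0.6337, -0.2174, 0.0098]
eef_rot: [-3.141, 0.0, 3.141]
force: [-0.7, -0.0, -0.2]
grip_width: 0.0885
grip_force: 0.0
```

jog_arm:
  steps:
    - [[0, 0, 0], [0, 0, 0]]
    - [[0, 0, 0], [0, 0, 0]]
    - [[0, 0, 0], [0, 0, 0]]
    - [[0, 0, 0], [0, 0, 0]]
    - [[0, 0, 0], [0, 0, 0]]
    - [[0, 0, 0], [0, 0, 0]]
  fingers: 1
  squeeze: 25

```text
time: 34.5
ee_pos: [0.6337, -0.2177, 0.0099]
eef_rot: [-3.141, 0.001, 3.141]
force: [0.0, -2.6, 1.1]
grip_width: 0.0493
grip_force: 25.0
```

jog_arm:
  steps:
    - [[0, 0, -0.1], [0, 0, 0]]
    - [[0, 0, -0.2], [0, 0, 0]]
    - [[0, 0, -0.27], [0, 0, 0]]
    - [[0, 0, -0.25], [0, 0, 0]]
    - [[0, 0, 0], [0, 0, 0]]
    - [[0, 0, 0], [0, 0, 0]]

```text
time: 35.25
ee_pos: [0.6328, -0.2166, 0.172]
eef_rot: [3.14, -0.003, 3.142]
force: [-0.1, -0.4, -5.7]
grip_width: 0.0497
grip_force: 25.0
```

jog_arm:
  steps:
    - [[0, 0.29, 0], [0, 0, 0]]
    - [[0, 0.29, 0], [0, 0, 0]]
    - [[0, 0.29, 0], [0, 0, 0]]
    - [[0, 0.29, 0], [0, 0, 0]]
    - [[0, 0.29, 0], [0, 0, 0]]
    - [[0, 0.29, 0], [0, 0, 0]]
    - [[0, 0.29, 0], [0, 0, 0]]
    - [[-0.006, 0.29, 0], [0, 0, 0]]
    - [[0, 0, 0], [0, 0, 0]]
    - [[0, 0, 0], [0, 0, 0]]

```text
time: 36.5
ee_pos: [0.6342, 0.2463, 0.1715]
eef_rot: [-3.141, -0.003, 3.141]
force: [-0.0, -0.4, -4.1]
grip_width: 0.0495
grip_force: 25.0
```

jog_arm:
  steps:
    - [[-0.002, 0.012, 0.06], [0, 0, 0]]
    - [[0, 0, 0.04], [0, 0, 0]]
    - [[0, 0, 0.02], [0, 0, 0]]
    - [[0, 0, 0], [0, 0, 0]]
    - [[0, 0, 0], [0, 0, 0]]

```text
time: 37.12
ee_pos: [0.6354, 0.2491, 0.1499]
eef_rot: [3.141, 0.001, 3.141]
force: [0.3, -0.3, -4.0]
grip_width: 0.0489
grip_force: 25.0
```

jog_arm:
  steps:
    - [[0.001, 0, 0.02], [0, 0, 0]]
    - [[0, 0, 0.015], [0, 0, 0]]
    - [[0, 0, 0.01], [0, 0, 0]]
    - [[0, 0, 0], [0, 0, 0]]

```text
time: 37.62
ee_pos: [0.635, 0.2491, 0.1403]
eef_rot: [-3.141, -0.0, 3.141]
force: [0.6, -0.4, -4.5]
grip_width: 0.0493
grip_force: 25.0
```

jog_arm:
  steps:
    - [[0, 0, 0.01], [0, 0, 0]]
    - [[0, 0, 0.008], [0, 0, 0]]
    - [[0, 0, 0], [0, 0, 0]]

```text
time: 38.0
ee_pos: [0.6349, 0.2491, 0.1367]
eef_rot: [-3.142, -0.0, 3.141]
force: [-0.6, 0.4, -4.5]
grip_width: 0.0492
grip_force: 25.0
```

jog_arm:
  steps:
    - [[0, 0, 0.006], [0, 0, 0]]
    - [[0, 0, 0.003], [0, 0, 0]]
    - [[0, 0, 0], [0, 0, 0]]
    - [[0, 0, 0], [0, 0, 0]]

```text
time: 38.5
ee_pos: [0.6351, 0.2491, 0.1352]
eef_rot: [3.142, 0.0, 3.141]
force: [-0.1, 0.7, -3.9]
grip_width: 0.0491
grip_force: 25.0
```

jog_arm:
  steps:
    - [[0, 0, 0.003], [0, 0, 0]]
    - [[0, 0, 0.002], [0, 0, 0]]
    - [[0, 0, 0], [0, 0, 0]]

```text
time: 38.88
ee_pos: [0.6352, 0.2493, 0.1348]
eef_rot: [3.141, 0.001, 3.141]
force: [-0.9, 0.5, 1.1]
grip_width: 0.0494
grip_force: 25.0
```

jog_arm:
  steps:
    - [[0, 0, 0], [0, 0, 0]]
    - [[0, 0, 0], [0, 0, 0]]
    - [[0, 0, 0], [0, 0, 0]]
    - [[0, 0, 0], [0, 0, 0]]
    - [[0, 0, -0.1], [0, 0, 0]]
    - [[0, 0, -0.2], [0, 0, 0]]
    - [[0, 0, -0.2], [0, 0, 0]]
    - [[0, 0, 0], [0, 0, 0]]
  fingers: -1

```text
time: 39.88
ee_pos: [0.6359, 0.2494, 0.2377]
eef_rot: [3.14, 0.006, 3.141]
force: [1.0, 0.8, -1.5]
grip_width: 0.088
grip_force: 0.0
```

jog_arm:
  steps:
    - [[0.2, -0.2, 0], [0, 0, 0]]
    - [[0.2, -0.2, 0], [0, 0, 0]]
    - [[0.2, -0.2, 0], [0, 0, 0]]
    - [[0.2, -0.2, 0], [0, 0, 0]]
    - [[0, 0, 0], [0, 0, 0]]
    - [[0, 0, 0], [0, 0, 0]]
    - [[0, 0, 0], [0, 0, 0]]

```text
time: 40.75
ee_pos: [0.4756, 0.0898, 0.2338]
eef_rot: [3.142, -0.0, -3.141]
force: [-0.1, -0.1, 1.0]
grip_width: 0.0878
grip_force: 0.0
```

Run:
```python
from h import *
s=sensors.sense();print(s["ee_pos"],s["qd"].round(3))
for c in("top","side"):
    p,P=cloud(c); print(c,circ(P,.635,.249,.169,.013),circ(P,.635,.249,.133,.029))
cv2.imwrite("pics/s7.png",cv2.resize(p[180:340,200:400,::-1],None,fx=3,fy=3))
```

```text
[0.47560788 0.08977507 0.2337707 ] [ 0.003  0.001  0.002 -0.     0.001 -0.001]
top [0.6348, 0.2504, 0.0129, 0.6334, 0.2516, 0.1681, 40.0] [0.6341, 0.2501, 0.0289, 0.6284, 0.2383, 0.1325, 54.0]
side [0.6357, 0.2499, 0.013, 0.6359, 0.2506, 0.1685, 93.0] [0.6366, 0.2506, 0.0288, 0.634, 0.266, 0.1326, 120.0]
```

View pics/s7.png

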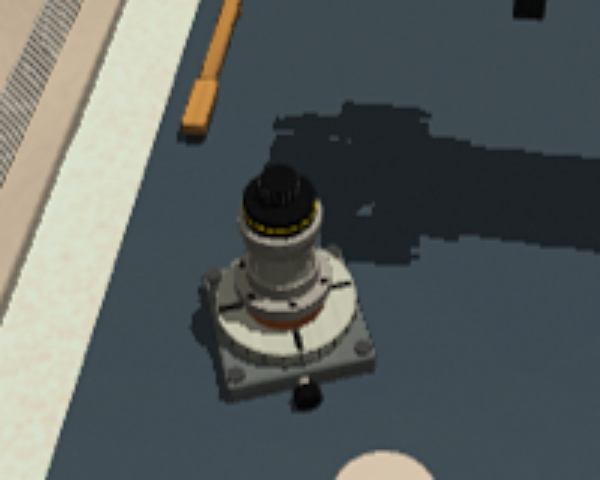

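The whole stack (280,180 to 285,310) stands upright, with the weight's knob top at about 0.169 m, its home height. Handing in.

```bash
python3 -c "
from plant import sign_off
print(sign_off())"
```

```text
the job is handed in; nothing more can be done
None
```

The job is handed in: chill ring, bolt flange, tube, clamp flange and weight are stacked on the turntable, measured upright and at home height, with the gripper clear; the run took about 41 s, and no verdict was returned.

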